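# Shut the filter valves with one run of the finger

### The job

Shut the four short valve levers on the curved manifold: run the closed fingertips lightly along the row, laying the levers down flat along the pipe one after another, beginning with the one farthest from the tall T-shaped main lever. Stop short of the main lever so that it stays upright, and take the hand away. Do not lift anything, do not push the loose manifold out of its place, and leave the other things on the bench where they are.

Things in the scene. Friction and masses are not known exactly. Their poses are not given: they have to be found in the camera images.
- manifold: Loose 0.9 kg filter manifold on the worktop: grey foot plate 60 mm wide, 28 mm pipe (axis 45 mm up) bent to an arc of 220 mm radius, 320 mm long; four short levers in a row on it, then the taller T-shaped main lever at the hose-barb end. Origin: underside, below the pipe near mid-arc; x from the hollow to the bulging side, y along the row to the main lever, z up; arc centre at (-0.22, 0) m.
- valve_main (a point): Pivot axis of the main lever, 66 mm above the worktop, 93 mm along the arc from valve_4. The main lever is 60 mm long from its pivot, with a crossbar 44 mm wide across the row at its top.
- main_lever (a joint): Angle of the main lever: 0 upright, grows as it falls along the row away from the short levers (to 1.5 rad). It starts at 0 to 0.08 and is to stay upright. Friction holds it where it is left, but it moves at under 1 N.
- valve_1 (a point): Pivot point of short lever 1 (1 is farthest from the main lever), midway across the row, 66 mm above the worktop, on the arc. Short levers are 56 mm apart along the arc. Steel cheeks beside the lever, 26 mm over all across the row, reach 5 mm above the pivot; outlet nozzles on the hollow side reach 40 mm out, below the pivots.
- lever_1 (a joint): Angle of short lever 1, a flat bar 46 mm long from the pivot, 14 mm wide across the row, 6 mm thick: 0 upright (its stop; open), 1.5 rad lying along the pipe towards the main lever (shut). Starts at 0 to 0.3. Friction (0.013 N m, about 1 N at 10 mm above the pivot) holds it where it is left; no spring. Lying, its top is 3 to 8 mm above the pivot.
- valve_2 (a point): Pivot point of short lever 2 (1 is farthest from the main lever), midway across the row, 66 mm above the worktop, on the arc. Short levers are 56 mm apart along the arc. Steel cheeks beside the lever, 26 mm over all across the row, reach 5 mm above the pivot; outlet nozzles on the hollow side reach 40 mm out, below the pivots.
- lever_2 (a joint): Angle of short lever 2, a flat bar 46 mm long from the pivot, 14 mm wide across the row, 6 mm thick: 0 upright (its stop; open), 1.5 rad lying along the pipe towards the main lever (shut). Starts at 0 to 0.3. Friction (0.013 N m, about 1 N at 10 mm above the pivot) holds it where it is left; no spring. Lying, its top is 3 to 8 mm above the pivot.
- valve_3 (a point): Pivot point of short lever 3 (1 is farthest from the main lever), midway across the row, 66 mm above the worktop, on the arc. Short levers are 56 mm apart along the arc. Steel cheeks beside the lever, 26 mm over all across the row, reach 5 mm above the pivot; outlet nozzles on the hollow side reach 40 mm out, below the pivots.
- lever_3 (a joint): Angle of short lever 3, a flat bar 46 mm long from the pivot, 14 mm wide across the row, 6 mm thick: 0 upright (its stop; open), 1.5 rad lying along the pipe towards the main lever (shut). Starts at 0 to 0.3. Friction (0.013 N m, about 1 N at 10 mm above the pivot) holds it where it is left; no spring. Lying, its top is 3 to 8 mm above the pivot.
- valve_4 (a point): Pivot point of short lever 4 (1 is farthest from the main lever), midway across the row, 66 mm above the worktop, on the arc. Short levers are 56 mm apart along the arc. Steel cheeks beside the lever, 26 mm over all across the row, reach 5 mm above the pivot; outlet nozzles on the hollow side reach 40 mm out, below the pivots.
- lever_4 (a joint): Angle of short lever 4, a flat bar 46 mm long from the pivot, 14 mm wide across the row, 6 mm thick: 0 upright (its stop; open), 1.5 rad lying along the pipe towards the main lever (shut). Starts at 0 to 0.3. Friction (0.013 N m, about 1 N at 10 mm above the pivot) holds it where it is left; no spring. Lying, its top is 3 to 8 mm above the pivot.
- sample_rack: Bystander: white upright sample rack with five slots, 23 x 136 x 66 mm, standing loose on the bulging side of the manifold. Origin: centre of the underside, length along its y.
- caps_box: Bystander: smoked clear box of caps, 72 x 102 x 49 mm, loose on the bulging side of the manifold. Origin: centre of the underside.
- marker: Bystander: white marker pen with a black cap, 135 mm long and 17 mm thick, lying loose in the hollow side of the arc. Origin: middle of the underside, length along its y.
- timer: Bystander: white bench timer, 62 x 66 x 19 mm, loose on the hollow side near the main lever's end. Origin: centre of the underside.

How it is judged:
On the way, in this order (a step that is already met when the one before it is completed fails the run):
1. short lever 1 (counted from the end away from the main lever) lies down (value of joint lever_1 above 1.2 rad), for 0.1 s.
2. short lever 2 (counted from the end away from the main lever) lies down (value of joint lever_2 above 1.2 rad), for 0.1 s.
3. short lever 3 (counted from the end away from the main lever) lies down (value of joint lever_3 above 1.2 rad), for 0.1 s.
4. short lever 4 (counted from the end away from the main lever) lies down (value of joint lever_4 above 1.2 rad), for 0.1 s.
At the end, for the whole second after the job is handed in: All four short levers lie along the pipe (each past 1.2 of 1.5 rad), the main lever is upright (under 0.3 rad), the manifold stands level, at rest and within 25 mm of its place at both ends of the row, and no bystander has moved by 30 mm (value of joint each of lever_1, lever_2, lever_3, lever_4 above 1.2 rad and value of joint main_lever below 0.3 rad and distance of each of valve_1, valve_main from where it was at the start of the episode below 0.025 m and linear speed of manifold below 0.02 m/s and angle between manifold's own z axis and vertical below 0.05 rad and distance of each of sample_rack, caps_box, marker, timer from where it was at the start of the episode below 0.03 m); the robot touches nothing.
It fails at once if the main lever is pushed over (past 0.3 rad) (value of joint main_lever above 0.3 rad).
It fails at once if the manifold is pushed 25 mm out of its place at either end (distance of any of valve_1, valve_main from where it was at the start of the episode above 0.025 m).
It fails at once if the manifold is lifted or tipped (height (world z) of manifold above 0.012 m or angle between manifold's own z axis and vertical above 0.15 rad).
It fails at once if a bystander is moved by 30 mm or lifted (distance of any of sample_rack, caps_box, marker, timer from where it was at the start of the episode above 0.03 m).
It also fails if it takes over 45 s, if anything falls off the work surface, if the arm or the gripper's body presses on something with over 40 N, if the wrist force passes 120 N, or if a joint passes its speed limit or range.

### The arm

A 6-joint arm with a two-finger parallel gripper is mounted at the origin on the work surface; the furniture and walls round the work are solid. World frame = base frame: x ahead of the robot, y to its left, z up, the work surface at z = 0. Lengths are in m, angles in rad, forces in N, time in s.
With the tool pointing down it reaches from about 0.375 to 0.925 m from the base axis. Payload 5.7 kg.
Tool frame: the origin (TCP) lies at the very end of the fingers, on their centre line; the grasp point (between the pads) lies grip_point_offset behind it (grip_point_offset is the distance from the TCP to the grasp point, in m); y points along the fingers, x is the direction in which the jaws open and shut, and the axes are right-handed (so a half turn about y gives the same grasp; the last joint's range is limited). The gripper opens to 88 mm and grips with 3 to 60 N. Pads are 20 mm wide; open, the fingers measure 115 mm over their backs; the gripper's body (75 mm by 178 mm) begins 61 mm behind the grasp point.
Start: joints at [1.134, 0.359, 1.51, -0, 1.272, -0.115], TCP at [0.19, 0.569, 0.183] pointing down, gripper open.
Joint ranges: [-2.97, 2.97], [-1.01, 2.36], [0.21, 2.38], [-0.96, 4.11], [0.2, 2.71], [-2.98, 2.98]. Speed limits (rad/s): [2.39, 2.39, 3.14, 3.14, 3.14, 3.14].

### API

Orientations are given as a 3x3 rotation matrix whose columns are the frame's x, y, z axes.
In Python, from workcell import get_state, grab_frame, close_job, recognise, spot_point, grip_point_offset gives the robot as it stands.
- The arm moves only by the tool arm_command, never from a script. Its argument "moves" is one flat list of numbers, 5 for each row, row after row: the closure, from -1 (fully open) to 1 (shut), then the shift along the tool's x, y, z in cm, then the turn about the tool's y in degrees. A call has 1 to 12 rows; each row is the pose to reach, as a shift and turn from the pose commanded when the call began, along the tool's axes at that moment; what a row does not reach only later rows make up. A row lasts 1/8 s, in which the tool goes at most 62.5 mm and 10.7 degrees, less where a joint would pass 70% of its speed; a pose out of reach is approached as far as the arm can. A call with a gripper value outside its range is refused whole. The fingers move at their own pace and stop on an object; "newtons" is the grip in N (left out, the last holds). Time passes only in rows, so rows that repeat a pose let the fingers close. It gives the time, the measured TCP pose, the force and the opening at its end, in the units of the state.
- get_state(): the state, without advancing time (a new reading comes with each control period).
- grab_frame(name): name is "scene" or "side" or "wrist"; returns a dict with "color" (420x560x3 uint8, red, green, blue), "intrinsics" (3x3 intrinsics, pixels), "dist_coeffs" ([k1, k2, p1, p2, k3] as OpenCV has them; the pictures are not rectified), "R" (3x3) and "t" (3): a world point X has camera coordinates R X + t; the wrist camera has in their place "hand_eye" (4x4, takes a point from camera to tool coordinates, whose origin is the TCP and whose axes are the tool frame's). Camera axes: x right, y down, z forward; pixel columns grow to the right and rows downward; lengths in m; the calibration is good to about 2 mm. A picture is of the moment at which its call begins: read the wrist's pose just before it. There is no depth.
- close_job(): hands the job in, once; it reports no verdict.
Trained networks look in a picture, given as the dict that the camera call returned (one of the last four; its "shot" number tells which), for a name from the list of things; names that differ only in an ending like _2 or _b are one class to them, and where a whole thing is asked for, a point or a joint stands for the part that bears it (a point fixed in the world has none). Each returns a list of dicts, best first, with "conf" (0 to 1); they miss things now and then, are a little off and sometimes report something else, mostly with a low value. They report only what shows in the picture. A call takes as long as a camera call.
- recognise(label, picture): "bbox" ([left, top, width, height] in pixels, round what is visible of it).
- spot_point(label, picture): "location" ([column, row] in pixels: a listed point, or the origin of a listed thing).
The state is a dict: "clock": time; "joint_positions": joint angles; "qd": joint speeds; "joint_torque": joint torques, N m; "tcp_pos": TCP position; "orientation": TCP orientation; "ft_force": force on the tool from outside, world axes, zero at the start; "wrist_torque": the same for the moment, N m; "opening": finger opening in m.
Only numpy, scipy, OpenCV 4.12 (cv2) and the standard library are available. Lean on these libraries where they do the work, as an engineer would, in place of code of your own. Each camera call takes 0.05 s, during which the arm holds its last target. There are 200 camera calls.

## Working session

There is one attempt and no reset: what is moved stays moved. The work goes in short steps, Python scripts to look and compute and a tool call to move; the robot and the scene stay as the last step left them, time stands still between calls to the robot, and variables do not carry over. Pictures are saved under pics/ and viewed, about 8 in all and at most 12, crops included, and the job is handed in when it is done.

Besides the shell and the picture viewer there is one more tool, called after "Emit:" in YAML: its name, and indented under it one key for each argument. arm_command: Moves the arm, as the interface text tells. Its arguments: {"type":"object","properties":{"moves":{"type":"array"},"newtons":{"type":"number"}},"required":["moves"]}

```bash
mkdir -p pics; cat > h.py <<'E'
import numpy as np, cv2
from workcell import *
def ray(p,f):
    u=cv2.undistortPoints(np.array([[p]],float),f["intrinsics"],np.array(f["dist_coeffs"]))[0,0]
    d=np.array([u[0],u[1],1.0])
    R=np.array(f["R"]);t=np.array(f["t"]); c=-R.T@t; d=R.T@d
    return c,d/np.linalg.norm(d)
def tri(rs):
    A=sum(np.eye(3)-np.outer(d,d) for c,d in rs); b=sum((np.eye(3)-np.outer(d,d))@c for c,d in rs)
    return np.linalg.solve(A,b)
def atz(r,z): c,d=r; return c+d*(z-c[2])/d[2]
def proj(X,f):
    return cv2.projectPoints(np.array(X,float).reshape(-1,3),cv2.Rodrigues(np.array(f["R"]))[0],np.array(f["t"],float),np.array(f["intrinsics"]),np.array(f["dist_coeffs"]))[0][:,0]
E
python3 - <<'E'
from h import *
s=get_state(); print({k:np.round(v,3).tolist() for k,v in s.items()}, grip_point_offset)
for n in ("scene","side"):
    f=grab_frame(n); cv2.imwrite(f"pics/{n}0.png",f["color"][:,:,::-1])
    print(n,-np.array(f["R"]).T@f["t"])
    for l in ["valve_1","valve_main","manifold","sample_rack","caps_box","marker","timer"]:
        for o in spot_point(l,f)[:6]:
            r=ray(o["location"],f); print(l,np.round(o["location"],1),round(o["conf"],2),atz(r,.066 if "valve" in l else 0).round(3))
E
```

```text
{'clock': 0.0, 'joint_positions': [1.134, 0.36, 1.511, -0.0, 1.272, -0.115], 'qd': [-0.0, 0.002, -0.001, 0.001, -0.0, -0.001], 'joint_torque': [0.002, -51.537, -27.072, 0.067, 0.035, -0.0], 'tcp_pos': [0.189, 0.569, 0.182], 'orientation': [[0.316, -0.001, -0.949], [0.949, -0.002, 0.316], [-0.002, -1.0, 0.0]], 'ft_force': [-0.357, 0.063, 1.656], 'wrist_torque': [-0.048, 0.005, -0.024], 'opening': 0.087} 0.0187
scene [ 0.27043072 -0.45702328  0.61351405]
valve_1 [249.4 198.8] 0.96 [0.572 0.261 0.066]
valve_1 [275.6 244.7] 0.91 [0.556 0.107 0.066]
valve_1 [274.9 230.2] 0.87 [0.574 0.145 0.066]
valve_1 [267.1 212.9] 0.74 [0.584 0.201 0.066]
valve_main [218.4 186.1] 0.76 [0.532 0.334 0.066]
manifold [266.7 235.5] 0.88 [0.587 0.21  0.   ]
sample_rack [337.3 260.9] 0.58 [0.677 0.078 0.   ]
sample_rack [264.7 234.4] 0.54 [0.585 0.215 0.   ]
caps_box [297.6 201.4] 0.88 [0.704 0.289 0.   ]
caps_box [274.6 225.3] 0.65 [0.617 0.233 0.   ]
marker [223.2 266.2] 0.95 [0.471 0.163 0.   ]
timer [181.5 228.7] 0.7 [0.433 0.31  0.   ]
side [ 0.1886224  -0.45241488  0.52830793]
valve_1 [251.4 185.7] 0.85 [0.573 0.264 0.066]
valve_1 [277.  208.7] 0.72 [0.568 0.144 0.066]
valve_1 [267.  193.8] 0.61 [0.584 0.211 0.066]
valve_1 [283.9 221.2] 0.56 [0.554 0.097 0.066]
valve_main [226.2 177. ] 0.63 [0.543 0.339 0.066]
manifold [264.9 213.5] 0.57 [0.586 0.229 0.   ]
sample_rack [334.3 233. ] 0.84 [0.674 0.071 0.   ]
sample_rack [276.2 208.3] 0.65 [0.622 0.232 0.   ]
caps_box [290.  191.6] 0.68 [0.697 0.28  0.   ]
caps_box [268.5 196.8] 0.63 [0.635 0.29  0.   ]
timer [193.7 214.4] 0.91 [0.44  0.325 0.   ]
timer [279.5 220.1] 0.53 [0.6   0.185 0.   ]
```

```bash
python3 - <<'E'
from h import *
f=grab_frame("wrist"); print(np.round(f["hand_eye"],3), f["intrinsics"])
im=cv2.imread("pics/scene0.png")[130:310,140:400]; im=cv2.resize(im,(780,540),interpolation=2)
cv2.imwrite("pics/a.png",im)
cv2.imwrite("pics/b.png",f["color"][:,:,::-1])
for l in ["valve_1","valve_main"]:
    print(l,[(np.round(o["location"]).tolist(),round(o["conf"],2)) for o in spot_point(l,f)])
E
```

```text
[[ 1.     0.    -0.     0.001]
 [ 0.    -0.262  0.965 -0.202]
 [ 0.    -0.965 -0.262  0.07 ]
 [ 0.     0.     0.     1.   ]] [[371.18302403   0.         278.03746966]
 [  0.         371.18302403 210.43248732]
 [  0.           0.           1.        ]]
valve_1 []
valve_main []
```

View pics/a.png

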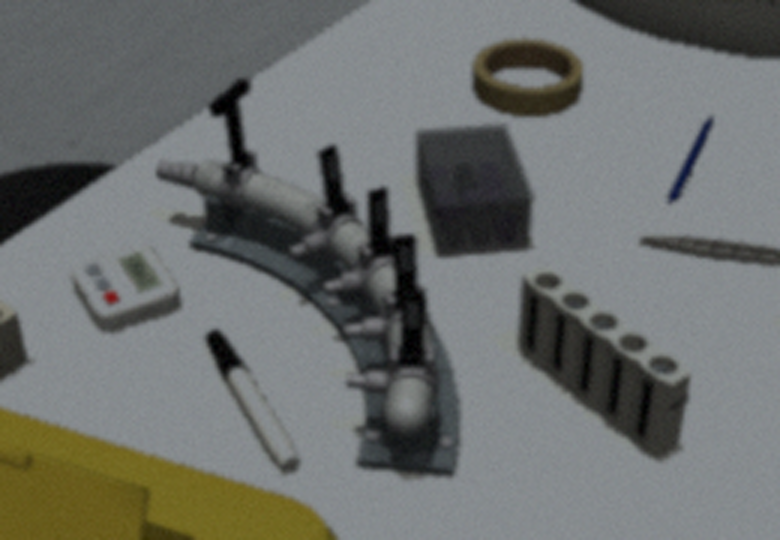

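Emit:
arm_command:
  moves: [1,0,-4,0,0,1,-3,-7,-5,-5,1,-6,-7,-10,-10,1,-9,-7,-15,-15,1,-12,-7,-20,-20,1,-15,-7,-25,-20,1,-18,-7,-30,-20,1,-21,-7,-35,-20,1,-24,-7,-39,-20,1,-25,-7,-41,-20,1,-25,-7,-41,-20]
  newtons: 20

```text
clock: 2.33
tcp_pos: [0.5003, 0.202, 0.253]
orientation: [[-0.025, -0.0, -1.0], [1.0, 0.0, -0.025], [0.0, -1.0, 0.0]]
ft_force: [-0.2, 0.5, 0.1]
opening: 0.0005
```

```bash
cat >> h.py <<'E'
def wrist():
    s=get_state(); f=grab_frame("wrist")
    T=np.eye(4); T[:3,:3]=s["orientation"]; T[:3,3]=s["tcp_pos"]
    M=np.linalg.inv(T@np.array(f["hand_eye"])); f["R"]=M[:3,:3]; f["t"]=M[:3,3]; return s,f
E
python3 - <<'E'
from h import *
s,f=wrist(); print(s["clock"],s["tcp_pos"],np.round(s["orientation"],3),s["opening"])
cv2.imwrite("pics/c.png",f["color"][:,:,::-1])
print("cam",-f["R"].T@f["t"])
for l in ["valve_1","valve_main","lever_1","manifold"]:
    for o in spot_point(l,f) if l!="lever_1" else recognise(l,f):
        print(l,np.round(o.get("location",o.get("bbox")),1),round(o["conf"],2), atz(ray(o["location"],f),.066).round(4) if "location" in o else "")
E
```

```text
2.325 [0.500283   0.20199815 0.25295101] [[-0.025 -0.    -1.   ]
 [ 1.     0.    -0.025]
 [ 0.    -1.     0.   ]] 0.00045569560085925227
cam [0.43052643 0.20095856 0.45524946]
valve_1 [183.4 227.8] 0.87 [0.5584 0.0998 0.066 ]
valve_1 [325.6 246.1] 0.84 [0.5759 0.2577 0.066 ]
valve_1 [228.1 245.5] 0.62 [0.5779 0.1489 0.066 ]
valve_main [405.2 213.7] 0.62 [0.5362 0.3424 0.066 ]
lever_1 [170.8 219.7  16.5  27.1] 0.68 
lever_1 [323.  242.6  16.9  28.8] 0.5 
lever_1 [154.4 165.6 295.4 101.7] 0.38 
manifold [286.2 231. ] 0.83 [0.5593 0.2132 0.066 ]
```

View pics/c.png

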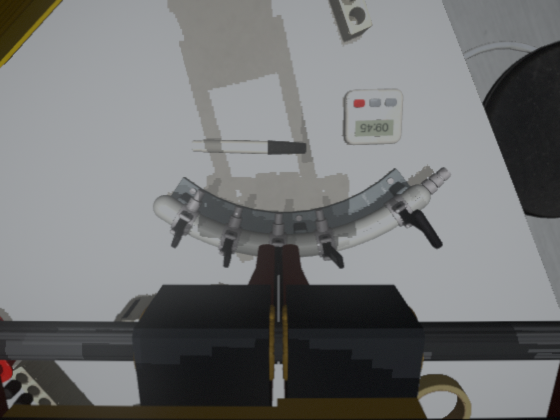

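```bash
cat > fit.py <<'E'
from h import *
from scipy.optimize import least_squares
import json,sys
a=np.array([0,1,2,3,3+93/56])*56/220
def pts(p,h=None): th=p[2]+a; return np.c_[p[0]+.22*np.cos(th),p[1]+.22*np.sin(th),np.full(5,p[3] if h is None else h)]
def measure(fs,p0=(.36,.18,-.35,.066),obs=()):
    obs=list(obs)
    for f in fs:
        P=proj(pts(p0),f)
        for l in ("valve_1","valve_main"):
            for o in spot_point(l,f):
                idx=range(4) if l=="valve_1" else [4]
                k=min(idx,key=lambda i:np.hypot(*(P[i]-o["location"])))
                e=np.hypot(*(P[k]-o["location"]))
                if e<25: obs.append((f,k,o["location"]))
                else: print("drop",l,o)
    r=lambda p:np.concatenate([(proj(pts(p),f)[k]-u) for f,k,u in obs])
    s=least_squares(r,p0,loss="soft_l1",f_scale=2)
    return s.x,r(s.x).reshape(-1,2),[(k) for f,k,u in obs]
E
python3 - <<'E'
from fit import *
s,w=wrist()
fs=[grab_frame("scene"),grab_frame("side"),w]
p,res,ks=measure(fs); print(p.round(4)); print(np.c_[ks,res.round(1)].tolist()); print(pts(p).round(4))
p,res,ks=measure([w],p); print(p.round(4),pts(p).round(4).tolist(),res.round(1).tolist())
E
```

```text
drop valve_main {'location': [278.6, 249.1], 'conf': 0.65}
drop valve_main {'location': [263.7, 213.9], 'conf': 0.68}
drop valve_main {'location': [332.2, 231.4], 'conf': 0.21}
[ 0.363   0.2077 -0.5222  0.065 ]
[[3.0, 0.4, -1.9], [2.0, 1.4, 0.9], [0.0, 0.7, -0.3], [1.0, 0.7, -0.9], [4.0, -0.4, -0.9], [0.0, 3.7, 0.1], [1.0, 3.5, 1.6], [3.0, 2.4, 0.3], [2.0, -0.1, -1.4], [4.0, -1.2, -1.1], [0.0, 0.1, -5.8], [1.0, 1.7, -0.8], [2.0, -1.5, 0.5], [3.0, 1.1, -1.9]]
[[0.5537 0.098  0.065 ]
 [0.5752 0.1495 0.065 ]
 [0.583  0.2048 0.065 ]
 [0.5766 0.2603 0.065 ]
 [0.5362 0.3433 0.065 ]]
[ 0.3655  0.2013 -0.4945  0.0626] [[0.5592, 0.0968, 0.0626], [0.5792, 0.149, 0.0626], [0.5855, 0.2045, 0.0626], [0.5776, 0.2598, 0.0626], [0.535, 0.3416, 0.0626]] [[-0.1, -1.7], [1.5, 1.8], [-1.8, 1.8], [0.3, -1.8]]
```

Emit:
arm_command:
  moves: [1,-4,0,-0.6,10,1,-8,0,-1.2,20,1,-12,0,-2,30,1,-14.2,0,-2.5,40,1,-14.2,0,-2.5,42.8,1,-14.2,5,-2.5,42.8,1,-14.2,10,-2.5,42.8,1,-14.2,14,-2.5,42.8,1,-14.2,16.5,-2.5,42.8,1,-14.2,17.6,-2.5,42.8,1,-14.2,17.6,-2.5,42.8]

```text
clock: 4.5
tcp_pos: [0.5284, 0.061, 0.0769]
orientation: [[0.659, -0.001, -0.752], [0.752, -0.0, 0.659], [-0.001, -1.0, 0.001]]
ft_force: [-0.0, 0.2, -0.3]
opening: 0.0005
```

```bash
python3 - <<'E'
from fit import *
s,w=wrist()
print(s["tcp_pos"],np.round(s["orientation"],3),s["ft_force"])
cv2.imwrite("pics/d.png",w["color"][:,:,::-1])
f=grab_frame("side"); cv2.imwrite("pics/e.png",cv2.resize(f["color"][120:300,150:390,::-1],(800,600)))
c=np.array([.3635,.2065]);th1=-.517;R0=np.array(s["orientation"]);yaw0=np.degrees(np.arctan2(R0[1,0],R0[0,0]))
for d in range(-45,209,4):
    th=th1+d/220; X=np.r_[c+.22*np.array([np.cos(th),np.sin(th)]),.077]
    l=R0.T@(X-s["tcp_pos"])*100; print(d,l.round(2).tolist(),round(yaw0-np.degrees(th)-90,1))
E
```

```text
[0.52839224 0.06099448 0.0768692 ] [[ 0.659 -0.001 -0.752]
 [ 0.752 -0.     0.659]
 [-0.001 -1.     0.001]] [-0.02047423  0.17948969 -0.27202008]
-45 [0.03, -0.01, -0.01] 0.1
-41 [0.43, -0.01, -0.01] -0.9
-37 [0.83, -0.01, 0.0] -2.0
-33 [1.23, -0.01, 0.02] -3.0
-29 [1.63, -0.01, 0.05] -4.1
-25 [2.03, -0.01, 0.08] -5.1
-21 [2.43, -0.01, 0.12] -6.2
-17 [2.83, -0.01, 0.16] -7.2
-13 [3.22, -0.01, 0.22] -8.2
-9 [3.62, -0.02, 0.28] -9.3
-5 [4.01, -0.02, 0.35] -10.3
-1 [4.4, -0.02, 0.42] -11.4
3 [4.8, -0.02, 0.5] -12.4
7 [5.19, -0.02, 0.59] -13.4
11 [5.57, -0.02, 0.69] -14.5
15 [5.96, -0.02, 0.79] -15.5
19 [6.34, -0.02, 0.9] -16.6
23 [6.73, -0.02, 1.02] -17.6
27 [7.11, -0.02, 1.15] -18.7
31 [7.48, -0.02, 1.28] -19.7
35 [7.86, -0.02, 1.42] -20.7
39 [8.23, -0.02, 1.56] -21.8
43 [8.6, -0.02, 1.71] -22.8
47 [8.97, -0.02, 1.87] -23.9
51 [9.33, -0.02, 2.04] -24.9
55 [9.7, -0.02, 2.21] -25.9
59 [10.05, -0.02, 2.39] -27.0
63 [10.41, -0.02, 2.57] -28.0
67 [10.76, -0.02, 2.76] -29.1
71 [11.11, -0.02, 2.96] -30.1
75 [11.45, -0.02, 3.16] -31.2
79 [11.79, -0.02, 3.37] -32.2
83 [12.13, -0.02, 3.59] -33.2
[... 260 characters left out ...]
02, 5.8] -42.6
123 [15.26, -0.02, 6.07] -43.7
127 [15.54, -0.02, 6.35] -44.7
131 [15.83, -0.02, 6.64] -45.7
135 [16.1, -0.02, 6.93] -46.8
139 [16.37, -0.02, 7.22] -47.8
143 [16.64, -0.02, 7.52] -48.9
147 [16.9, -0.02, 7.82] -49.9
151 [17.15, -0.02, 8.13] -50.9
155 [17.4, -0.02, 8.44] -52.0
159 [17.65, -0.02, 8.76] -53.0
163 [17.88, -0.02, 9.08] -54.1
167 [18.12, -0.02, 9.41] -55.1
171 [18.34, -0.02, 9.74] -56.2
175 [18.56, -0.02, 10.07] -57.2
179 [18.78, -0.02, 10.41] -58.2
183 [18.98, -0.02, 10.75] -59.3
187 [19.18, -0.02, 11.1] -60.3
191 [19.38, -0.02, 11.45] -61.4
195 [19.57, -0.02, 11.8] -62.4
199 [19.75, -0.02, 12.16] -63.5
203 [19.92, -0.02, 12.52] -64.5
207 [20.09, -0.02, 12.88] -65.5
```

View pics/e.png

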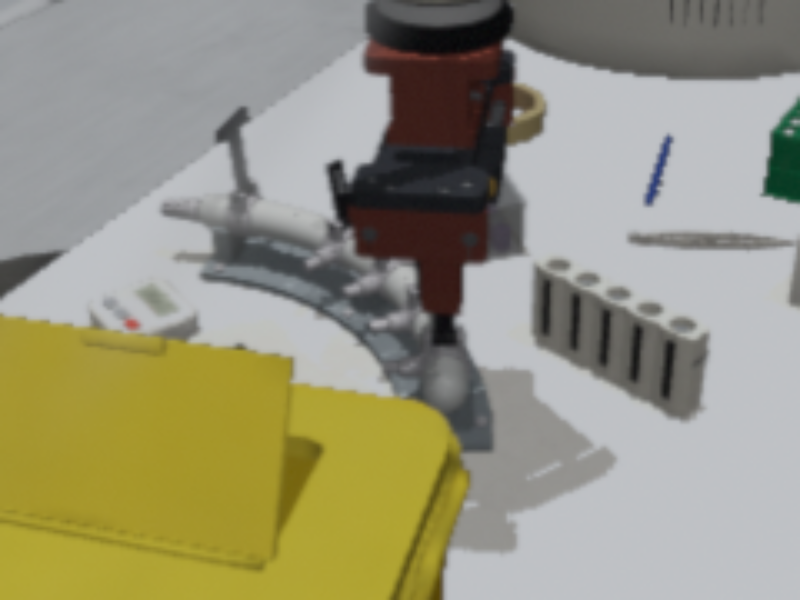

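Emit:
arm_command:
  moves: [1,0.8,0,0,-2,1,1.6,0,0.05,-4,1,2.4,0,0.12,-6,1,3.0,0,0.2,-8,1,3.6,0,0.28,-9.3,1,4.2,0,0.38,-10.8,1,4.8,0,0.5,-12.4,1,5.4,0,0.64,-14,1,5.96,0,0.79,-15.5,1,6.54,0,0.96,-17,1,7.11,0,1.15,-18.7,1,7.11,0,1.15,-18.7]

```text
clock: 6.1
tcp_pos: [0.5669, 0.1225, 0.0771]
orientation: [[0.382, 0.0, -0.924], [0.924, -0.0, 0.382], [-0.0, -1.0, -0.0]]
ft_force: [0.4, -0.6, 0.4]
opening: 0.0004
```

```bash
python3 - <<'E'
from fit import *
f=grab_frame("side"); cv2.imwrite("pics/f.png",cv2.resize(f["color"][120:300,150:390,::-1],(800,600)))
print(get_state()["ft_force"])
E
```

```text
[-0.75121467 -0.12013667  0.04582889]
```

View pics/f.png

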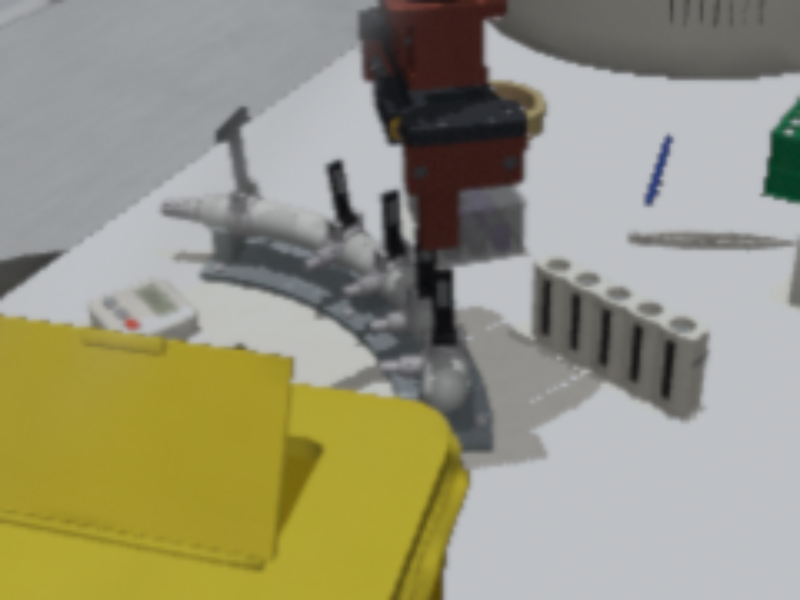

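```bash
python3 - <<'E'
from fit import *
s,w=wrist(); cv2.imwrite("pics/g.png",w["color"][:,:,::-1])
f=grab_frame("side")
V=pts([.3635,.2065,-.517,.066])
for i in range(4):
    th=-.517+a[i]; t=np.array([-np.sin(th),np.cos(th),0])
    for q in (0,.7,1.4):
        X=[V[i],V[i]+.046*(np.sin(q)*t+np.cos(q)*np.array([0,0,1]))]
        print(i+1,q,((proj(X,f)-[150,120])*3.333).round().tolist(), "wrist",proj(X,w).round().tolist())
print("tcp",((proj([s["tcp_pos"]],f)-[150,120])*3.333).round(), proj([s["tcp_pos"]],w).round())
E
```

```text
1 0 [[446.0, 336.0], [446.0, 274.0]] wrist [[231.0, 228.0], [219.0, 257.0]]
1 0.7 [[446.0, 336.0], [442.0, 263.0]] wrist [[231.0, 228.0], [280.0, 255.0]]
1 1.4 [[446.0, 336.0], [441.0, 286.0]] wrist [[231.0, 228.0], [306.0, 241.0]]
2 0 [[429.0, 289.0], [428.0, 228.0]] wrist [[323.0, 227.0], [334.0, 256.0]]
2 0.7 [[429.0, 289.0], [414.0, 221.0]] wrist [[323.0, 227.0], [389.0, 241.0]]
2 1.4 [[429.0, 289.0], [408.0, 245.0]] wrist [[323.0, 227.0], [403.0, 222.0]]
3 0 [[394.0, 250.0], [392.0, 191.0]] wrist [[415.0, 204.0], [449.0, 228.0]]
3 0.7 [[394.0, 250.0], [370.0, 188.0]] wrist [[415.0, 204.0], [497.0, 200.0]]
3 1.4 [[394.0, 250.0], [361.0, 213.0]] wrist [[415.0, 204.0], [497.0, 179.0]]
4 0 [[346.0, 220.0], [342.0, 163.0]] wrist [[503.0, 159.0], [561.0, 171.0]]
4 0.7 [[346.0, 220.0], [314.0, 164.0]] wrist [[503.0, 159.0], [601.0, 131.0]]
4 1.4 [[346.0, 220.0], [302.0, 190.0]] wrist [[503.0, 159.0], [585.0, 111.0]]
tcp [[440. 298.]] [[276. 236.]]
```

View pics/g.png

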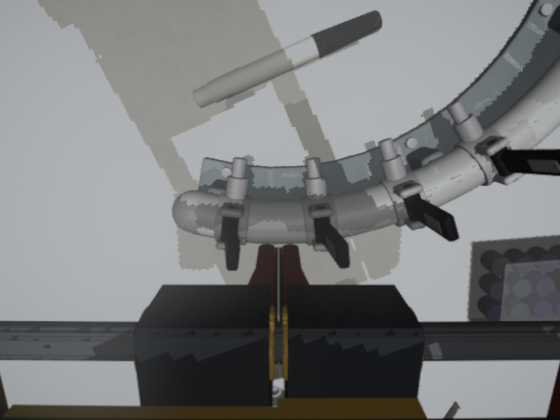

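```bash
python3 - <<'E'
from fit import *
s,w=wrist(); sc=grab_frame("scene"); sd=grab_frame("side")
tp=np.array(s["tcp_pos"]);R=np.array(s["orientation"])
box=[tp+R@np.array([x,y,z]) for y in (0,-.02,-.04) for x,z in ((-.0135,-.01),(.0135,-.01),(.0135,.01),(-.0135,.01))]
out=[]
for f,(c,r,n) in ((w,(200,190,160)),(sc,(240,150,70)),(sd,(240,150,70))):
    im=f["color"][r:r+n,c:c+n,::-1].copy(); k=400/n; im=cv2.resize(im,(400,400),interpolation=cv2.INTER_CUBIC)
    P=((proj(box,f)-[c,r]+.5)*k).astype(int)
    for j,col in enumerate(((0,0,255),(0,255,0),(255,0,0))):
        for q in P[4*j:4*j+4]: cv2.circle(im,tuple(int(v) for v in q),3,col,-1)
    out.append(im)
cv2.imwrite("pics/h.png",np.vstack([np.hstack(out[:2]),np.hstack([out[2],np.zeros_like(out[0])])])[:,:][:800]) 
im=cv2.imread("pics/h.png"); cv2.imwrite("pics/h.png",cv2.resize(np.hstack(out),(798,266)) if 0 else cv2.resize(im,(600,600)))
E
```

```text
(no output)
```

View pics/h.png

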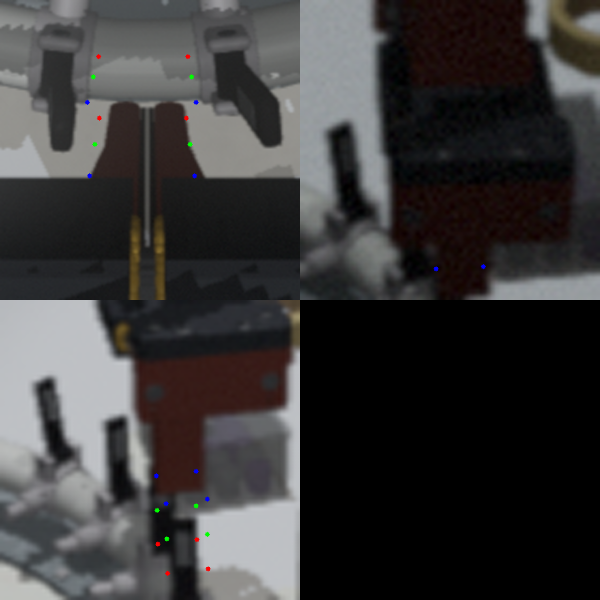

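```bash
python3 - <<'E'
from fit import *
s=get_state(); sd=grab_frame("side")
tp=np.array(s["tcp_pos"]);R=np.array(s["orientation"]); print(s["clock"],s["joint_positions"])
def show(L): P=proj([tp+R@np.array(l) for l in L],sd); return ((P-[240,150]+.5)*300/70+[0,300]).round().tolist()
for y in (-.06,-.08,-.1,-.12,-.14): print(y,show([(-.089,y,.0375),(-.089,y,-.0375)]))
for y in (-.03,-.035,-.04,-.045): print(y,show([(-.0135,y,.01),(-.0135,y,-.01),(-.003,y,0)]))
im=sd["color"]; print([im[r,240+int(178*70/300)].tolist() for r in range(186,202)])
E
```

```text
6.4 [ 9.28582545e-02  4.44038364e-01  1.67053602e+00 -1.61574616e-04
  1.02722386e+00 -1.08414337e+00]
-0.06 [[135.0, 561.0], [305.0, 541.0]]
-0.08 [[134.0, 521.0], [307.0, 502.0]]
-0.1 [[133.0, 481.0], [308.0, 461.0]]
-0.12 [[132.0, 439.0], [309.0, 420.0]]
-0.14 [[130.0, 395.0], [311.0, 377.0]]
-0.03 [[167.0, 522.0], [208.0, 517.0], [183.0, 508.0]]
-0.035 [[167.0, 513.0], [208.0, 508.0], [183.0, 499.0]]
-0.04 [[166.0, 504.0], [208.0, 499.0], [183.0, 490.0]]
-0.045 [[166.0, 495.0], [208.0, 490.0], [183.0, 481.0]]
[[53, 26, 21], [53, 25, 21], [54, 26, 24], [53, 25, 22], [54, 28, 24], [54, 26, 21], [55, 27, 23], [55, 28, 24], [55, 34, 33], [62, 58, 57], [69, 70, 70], [70, 71, 71], [70, 71, 71], [75, 76, 77], [78, 78, 77], [32, 33, 32]]
```

Emit:
arm_command:
  moves: [1,0,-1,0,0,1,-2.5,-1,0.2,7,1,-5,-1,0.6,13,1,-7.2,-1,1.2,18.9,1,-7.2,0,1.2,18.9,1,-7.2,2.5,1.2,18.9,1,-7.2,3.6,1.2,18.9,1,-7.2,4.1,1.2,18.9,1,-7.2,4.1,1.2,18.9]

```text
clock: 7.58
tcp_pos: [0.5282, 0.0605, 0.036]
orientation: [[0.661, -0.0, -0.75], [0.75, -0.0, 0.661], [-0.0, -1.0, 0.0]]
ft_force: [-0.5, 0.3, -0.3]
opening: 0.0005
```

```bash
python3 - <<'E'
from fit import *
s=get_state(); sd=grab_frame("side"); sc=grab_frame("scene")
tp=np.array(s["tcp_pos"]);R=np.array(s["orientation"]); print(s["clock"],tp,s["ft_force"],R.round(3).tolist())
V=pts([.3635,.2065,-.517,.066])
out=[]
for f in (sd,sc):
    b=[tp+R@np.array(l) for l in [(-.0135,-.0425,-.01),(-.0135,-.0425,.01),(.0135,-.0425,.01)]]+[V[0],V[0]+[0,0,.046]]
    P=proj(b,f); c,r=[int(v)-40 for v in P[0]]; im=cv2.resize(f["color"][r:r+80,c:c+80,::-1],(400,400),interpolation=2)
    for i,q in enumerate((P-[c,r]+.5)*5): cv2.circle(im,tuple(int(v) for v in q),3,((0,0,255) if i<3 else (0,255,0)),-1)
    out.append(im)
cv2.imwrite("pics/i.png",np.hstack(out))
E
```

```text
7.575 [0.52824237 0.06045334 0.03595572] [-0.45176815  0.26096087 -0.32770573] [[0.661, -0.0, -0.75], [0.75, -0.0, 0.661], [-0.0, -1.0, 0.0]]
```

View pics/i.png

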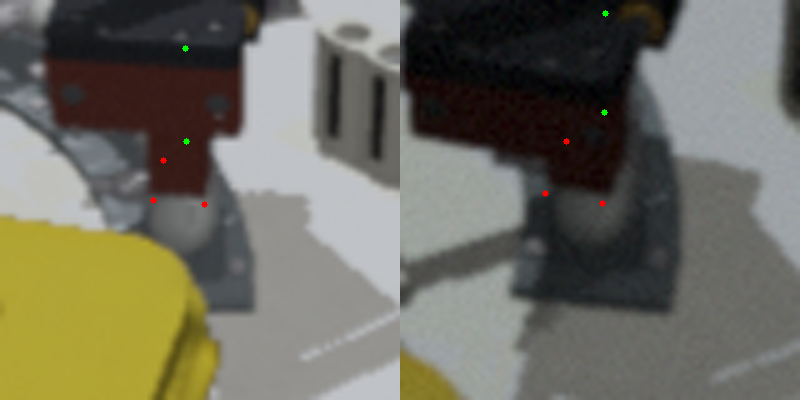

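Emit:
arm_command:
  moves: [1,0.4,0.4,0,-1,1,1.2,0.4,0,-3,1,2.0,0.4,0.08,-5,1,2.6,0.4,0.14,-6.6,1,3.2,0.4,0.22,-8.2,1,3.8,0.4,0.31,-9.8,1,4.4,0.4,0.42,-11.4,1,5.0,0.4,0.55,-13,1,5.57,0.4,0.69,-14.5,1,6.15,0.4,0.85,-16,1,6.73,0.4,1.02,-17.6,1,7.11,0.4,1.15,-18.7]

```text
clock: 9.18
tcp_pos: [0.5667, 0.1215, 0.0321]
orientation: [[0.385, 0.0, -0.923], [0.923, -0.0, 0.385], [-0.0, -1.0, -0.0]]
ft_force: [0.2, -1.4, 1.4]
opening: 0.0005
```

```bash
cat > look.py <<'E'
import sys
from fit import *
s,w=wrist(); sd=grab_frame("side")
print(s["clock"],s["tcp_pos"],s["ft_force"])
n=sys.argv[1]
cv2.imwrite(f"pics/{n}.png",np.hstack([cv2.resize(w["color"][100:300,100:400,::-1],(450,300)),cv2.resize(sd["color"][140:260,190:330,::-1],(350,300))]))
p,res,ks=measure([w,sd],(.3635,.2065,-.517,.066)); print(p.round(4),pts(p).round(4).tolist(),ks)
E
python3 look.py j
```

```text
9.175 [0.56668942 0.12145578 0.03207231] [ 0.22134988 -1.38674584  1.359019  ]
[ 0.3617  0.2024 -0.5057  0.0698] [[0.5542, 0.0958, 0.0698], [0.5748, 0.1477, 0.0698], [0.5817, 0.2031, 0.0698], [0.5744, 0.2585, 0.0698], [0.5327, 0.3408, 0.0698]] [2, 1, 0, 2, 0, 3, 1, 4]
```

View pics/j.png

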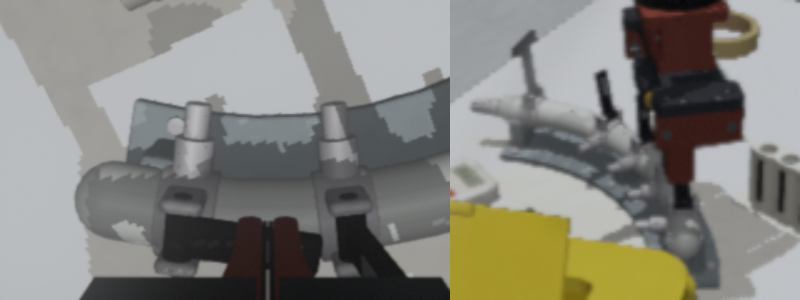

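Emit:
arm_command:
  moves: [1,0.7,0,0.01,-1.8,1,1.4,0,0.04,-3.6,1,2.1,0,0.1,-5.5,1,2.79,0,0.18,-7.3,1,3.49,0,0.28,-9.1,1,4.17,0,0.4,-10.9,1,4.86,0,0.54,-12.8,1,5.54,0,0.71,-14.6,1,5.54,0,0.71,-14.6]

```text
clock: 10.6
tcp_pos: [0.5816, 0.1758, 0.0322]
orientation: [[0.141, 0.0, -0.99], [0.99, 0.0, 0.141], [0.001, -1.0, -0.0]]
ft_force: [-0.5, 0.4, 1.1]
opening: 0.0005
```

```bash
python3 look.py k
```

```text
10.6 [0.58158762 0.17580597 0.03215688] [-0.49527686  0.40702309  1.09313133]
drop valve_main {'location': [193.5, 215.6], 'conf': 0.47}
[ 0.364   0.2043 -0.5124  0.0654] [[0.5557, 0.0965, 0.0654], [0.5767, 0.1482, 0.0654], [0.584, 0.2036, 0.0654], [0.5771, 0.259, 0.0654], [0.5359, 0.3416, 0.0654]] [2, 0, 3, 1, 0, 3, 2, 1, 4]
```

View pics/k.png

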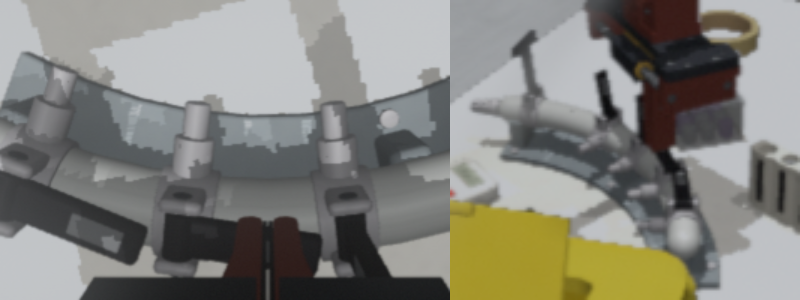

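```bash
python3 - <<'E'
from fit import *
s,w=wrist(); sd=grab_frame("side")
th=-.514; c=np.array([.364,.205]); r=np.array([np.cos(th),np.sin(th),0]); t=np.array([-np.sin(th),np.cos(th),0]);z=np.array([0,0,1.])
V=np.r_[c+.22*r[:2],.066]
for q in (1.0,1.1,1.2,1.3,1.4,1.5):
    L=np.sin(q)*t+np.cos(q)*z; n=np.sin(q)*z-np.cos(q)*t
    X=[V+.046*L+.003*n+.007*k*r for k in (-1,1)]
    print(q,((proj(X,w)-[100,100])*1.5).round().tolist(),((proj(X,sd)-[190,140])*2.5).round().tolist())
E
```

```text
1.0 [[104.0, 251.0], [89.0, 293.0]] [[224.0, 151.0], [241.0, 150.0]]
1.1 [[116.0, 248.0], [102.0, 290.0]] [[224.0, 153.0], [240.0, 153.0]]
1.2 [[127.0, 245.0], [113.0, 286.0]] [[224.0, 156.0], [240.0, 155.0]]
1.3 [[136.0, 241.0], [122.0, 281.0]] [[224.0, 159.0], [240.0, 159.0]]
1.4 [[144.0, 237.0], [130.0, 276.0]] [[224.0, 163.0], [240.0, 162.0]]
1.5 [[149.0, 232.0], [136.0, 270.0]] [[224.0, 167.0], [240.0, 166.0]]
```

Emit:
arm_command:
  moves: [1,0.7,0,0.01,-1.8,1,1.4,0,0.04,-3.6,1,2.1,0,0.1,-5.5,1,2.79,0,0.18,-7.3,1,3.49,0,0.28,-9.1,1,4.17,0,0.4,-10.9,1,4.86,0,0.54,-12.8,1,5.54,0,0.71,-14.6,1,5.54,0,0.71,-14.6]

```text
clock: 12.12
tcp_pos: [0.5822, 0.2317, 0.0321]
orientation: [[-0.114, 0.0, -0.994], [0.994, 0.0, -0.114], [0.0, -1.0, -0.0]]
ft_force: [-0.6, 1.5, 1.3]
opening: 0.0003
```

```bash
python3 look.py l
```

```text
12.125 [0.58215685 0.23166862 0.0321433 ] [-0.56314087  1.51449779  1.2531191 ]
[ 0.3629  0.2054 -0.5161  0.0673] [[0.5543, 0.0969, 0.0673], [0.5754, 0.1486, 0.0673], [0.5829, 0.2039, 0.0673], [0.5762, 0.2594, 0.0673], [0.5353, 0.3421, 0.0673]] [2, 1, 3, 4, 1, 3, 0, 2, 4]
```

View pics/l.png

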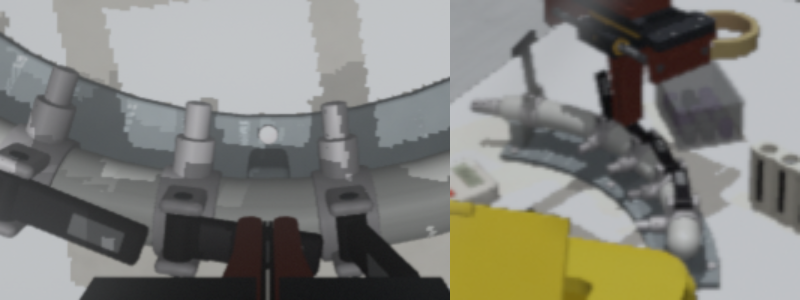

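Emit:
arm_command:
  moves: [1,0.7,0,0.01,-1.8,1,1.4,0,0.04,-3.6,1,2.1,0,0.1,-5.5,1,2.79,0,0.18,-7.3,1,3.49,0,0.28,-9.1,1,4.17,0,0.4,-10.9,1,4.86,0,0.54,-12.8,1,5.54,0,0.71,-14.6,1,6.12,0,0.87,-16.2,1,6.69,0,1.04,-17.7,1,6.69,0,1.04,-17.7]

```text
clock: 13.8
tcp_pos: [0.5645, 0.2968, 0.0325]
orientation: [[-0.41, 0.001, -0.912], [0.912, 0.001, -0.41], [0.0, -1.0, -0.001]]
ft_force: [-0.0, -0.7, 4.9]
opening: 0.0004
```

Emit:
arm_command:
  moves: [1,0,-2,0,0,1,0,-5,0,0,1,0,-9,0,0,1,0,-14,0,0,1,0,-19,0,0,1,-3,-22,0,6,1,-6,-22,0,12,1,-8,-22,0,20,1,-8,-22,0,22,1,-8,-22,0,22]

```text
clock: 15.05
tcp_pos: [0.5963, 0.2239, 0.2515]
orientation: [[-0.04, -0.001, -0.999], [0.999, 0.001, -0.04], [0.001, -1.0, 0.001]]
ft_force: [0.1, 0.5, -0.3]
opening: 0.0002
```

```bash
python3 - <<'E'
from fit import *
s,w=wrist(); sd=grab_frame("side"); sc=grab_frame("scene")
print(s["clock"],s["tcp_pos"],s["ft_force"])
cv2.imwrite("pics/m.png",np.hstack([cv2.resize(w["color"][:,:,::-1],(480,360)),cv2.resize(sd["color"][140:260,190:297,::-1],(320,360))]))
p,res,ks=measure([w,sd,sc],(.3635,.2065,-.517,.066)); print(p.round(4),pts(p).round(4).tolist(),ks)
th1=p[2]
for i in range(4):
  th=th1+a[i]; r=np.array([np.cos(th),np.sin(th),0]); t=np.array([-np.sin(th),np.cos(th),0]);z=np.array([0,0,1.])
  V=np.r_[p[:2]+.22*r[:2],.066]
  for q in (0.8,1.1,1.4):
    L=np.sin(q)*t+np.cos(q)*z; n=np.sin(q)*z-np.cos(q)*t
    print(i+1,q,((proj([V+.046*L+.003*n],w))*6/7).round().tolist(),((proj([V+.046*L+.003*n],sd)-[190,140])*3).round().tolist())
for l in ["sample_rack","caps_box","marker","timer"]:
    for f in (sc,sd): print(l,[(atz(ray(o["location"],f),0).round(3)[:2].tolist(),round(o["conf"],2)) for o in spot_point(l,f)[:1]])
E
```

```text
15.05 [0.59631664 0.22387562 0.25149309] [ 0.13848127  0.46916225 -0.30423151]
drop valve_main {'location': [247.8, 199.1], 'conf': 0.44}
[ 0.3633  0.2064 -0.5179  0.0664] [[0.5545, 0.0975, 0.0664], [0.5758, 0.1492, 0.0664], [0.5833, 0.2045, 0.0664], [0.5767, 0.26, 0.0664], [0.536, 0.3428, 0.0664]] [1, 3, 0, 4, 2, 1, 0, 4, 0, 2, 1, 3, 4]
1 0.8 [[149.0, 131.0]] [[278.0, 177.0]]
1 1.1 [[158.0, 134.0]] [[277.0, 184.0]]
1 1.4 [[165.0, 135.0]] [[277.0, 195.0]]
2 0.8 [[198.0, 146.0]] [[252.0, 140.0]]
2 1.1 [[206.0, 147.0]] [[249.0, 147.0]]
2 1.4 [[212.0, 146.0]] [[247.0, 158.0]]
3 0.8 [[248.0, 148.0]] [[213.0, 110.0]]
3 1.1 [[256.0, 146.0]] [[208.0, 118.0]]
3 1.4 [[259.0, 145.0]] [[205.0, 129.0]]
4 0.8 [[298.0, 137.0]] [[162.0, 88.0]]
4 1.1 [[304.0, 134.0]] [[156.0, 97.0]]
4 1.4 [[306.0, 132.0]] [[152.0, 109.0]]
sample_rack [([0.678, 0.082], 0.78)]
sample_rack [([0.675, 0.079], 0.72)]
caps_box [([0.702, 0.287], 0.58)]
caps_box [([0.702, 0.291], 0.63)]
marker [([0.471, 0.169], 0.66)]
marker []
timer [([0.431, 0.324], 0.82)]
timer []
```

View pics/m.png

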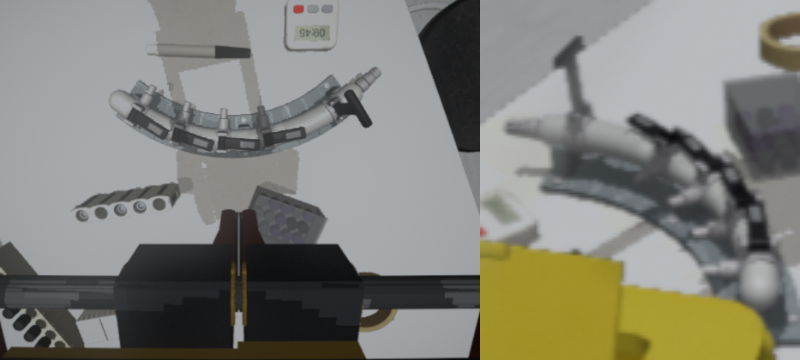

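```bash
python3 -c "
from workcell import *
print(close_job())"
```

```text
the job is handed in; nothing more can be done
None
```

I laid all four short levers down, in order from 1 to 4, stopped short of the main lever, lifted the hand clear and handed the job in at about 15 s of the 45 s allowed. `close_job()` gives no verdict, so these results come from my own last pictures.

- **Short levers:** all four lie along the pipe, and their tips are where a lever at about 1.4 rad should appear. I worked out lever 1's angle before going on. I read levers 2 to 4 only from the last pictures.
- **Main lever:** it looks upright. I did not measure its angle.
- **Manifold:** both ends are within about 1 mm of where I first measured them.
- **Bystanders:** the rack, caps box and marker are within about 1 cm of the first readings, which is the scatter of the detections. The timer reads 14 mm off in y from the same camera, but I never went near it. The side camera did not find the marker or the timer at the end.
- **Forces:** at most about 5 N at the end of each move, and none once the hand was clear.

**TCP height disagreed:** the pictures showed the fingertips ending about 45 mm above the reported TCP. My first sweep therefore passed over lever 1 without touching it. I measured the offset in the side, scene and wrist pictures, went back, lowered the hand by that amount and did the sweep again.

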